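# Let a drinks can roll down the chute and catch it softly

## Robot

A 7-joint arm with a two-finger parallel gripper is mounted at the origin on the work surface. World frame = base frame: x ahead of the robot, y to its left, z up, the work surface at z = 0. Lengths are in m, angles in degrees, forces in N, time in s.
With the tool pointing down it reaches from about 0.4 to 0.9 m from the base axis. Payload 5.6 kg.
Tool frame: the origin (TCP) lies midway between the tips of the shut fingers; the grasp point (between the pads) lies bot.hold_point_z behind it (bot.hold_point_z is the distance from the TCP to the grasp point, in m); z points along the fingers, y is the direction in which the jaws open and shut (so a half turn about z gives the same grasp; the last joint's range is limited). The gripper opens to 92 mm and grips with 3 to 60 N. Pads are 20 mm wide; open, the fingers measure 128 mm over their backs; the gripper's body (75 mm by 189 mm) begins 69 mm behind the grasp point.
Start: joints at [70.073, 26.786, -0.665, 91.828, 0.344, 61.387, -3.226], TCP at [0.195, -0.62, 0.215] pointing down, gripper open.
Joint ranges: [-144.91, 144.91], [-17.63, 115.5], [-89.93, 88.59], [15.96, 139.68], [-74.01, 254.01], [8.47, 105.57], [-167.45, 167.45]. Speed limits (degrees/s): [147.25, 147.25, 180, 180, 180, 180, 180].

## Interface

Orientations are given as a 3x3 rotation matrix whose columns are the frame's x, y, z axes.
In Python, from workcell import bot gives the robot as it stands.
- The arm moves only by the tool move_arm, never from a script. Its argument "commands" is a list of rows, each a list of 7 numbers: the closure, from -1 (fully open) to 1 (shut), so that 0 is half open, then the shift along the tool's x, y, z in m, then the turn, a rotation vector about the tool's x, y, z in degrees. In form: [[fingers, x, y, z, ax, ay, az], ...]. A call has exactly 8 rows; each row shifts and turns the pose as measured when the row begins, along the tool's axes as they then stand; what a row does not reach is not made up. A row lasts 1/8 s, in which the tool goes at most 62.5 mm and 10.7 degrees, less where a joint would pass 70% of its speed; a pose out of reach is approached as far as the arm can. A call with a gripper value outside its range is refused whole. The fingers move at their own pace and stop on an object; "force" is the grip in N (left out, the last holds). Time passes only in rows, so rows that do not move let the fingers close, or fill a call up. It gives the time, the measured TCP pose, the force and the opening at its end, in the units of the state.
- bot.observe(): the state, without advancing time (a new reading comes with each control period).
- bot.read_camera(name): name is "scene" or "top" or "wrist"; returns a dict with "img" (384x512x3 uint8, red, green, blue), "z_map" (384x512 float32, m along the optical axis (not along the pixel's ray), 0 where there is no reading), "K" (3x3 intrinsics, pixels), "R" (3x3) and "t" (3): a world point X has camera coordinates R X + t. Camera axes: x right, y down, z forward; pixel columns grow to the right and rows downward; lengths in m; the calibration is good to about 2 mm. The wrist camera is an equidistant fisheye: a pixel r from the principal point sees the ray r / f radians off the axis. A picture is of the moment at which its call begins.
- bot.job_done(): hands the job in, once; it reports no verdict.
The state is a dict: "clock": time; "joint_pos": joint angles; "dq": joint speeds; "tau": joint torques, N m; "tcp_pos": TCP position; "eef_rot": TCP orientation; "wrist_force": force on the tool from outside, world axes, zero at the start; "wrist_torque": the same for the moment, N m; "width": finger opening in m.
Only numpy, scipy, OpenCV 4.12 (cv2) and the standard library are available. Lean on these libraries where they do the work, as an engineer would, in place of code of your own. Each camera call takes 0.05 s, during which the arm holds its last target. There are 200 camera calls.

## Task

Press the orange pad all the way down so that the full drinks can rolls off through the flap, and let it roll by itself, untouched, until its middle is past the blue line. Then catch it softly on the move: let the fingers run along close ahead of it at nearly its speed, take it up without a knock and slow it down with them, so that it comes to rest 10 to 20 cm past the line. Hold it there for two seconds, ease it slowly down against both black end stops and leave it, touching none of the bowls, bucket, remote, shaker or coasters.

Things in the scene. Friction and masses are not known exactly. Their poses are not given: they have to be found in the camera images.
- chute: Can chute fixed to the table. White floor 660 mm long, 176 mm wide inside; grey rims 18 mm over the floor, 8 mm thick. Origin on the table surface; frame level: x across it (away from the robot), y UPHILL, z up. Floor height: 45.3 mm over the table at local y = +0.040, rising 45 mm per metre of +y. Can's centre waits at local y = +0.22, and lies against the stop at y = -0.26.
- can: Full red drinks can, silver middle band, across the chute: 66 mm diameter, 168 mm long (own x axis), nominal 0.56 kg (hidden, +-27%). Origin at its centre, 33 mm over the floor. Once free it creeps through the flap, then rolls to chute -y, gaining about 0.18 m/s2: past the blue line 1.3 to 3 s after the press (varies with its mass) at about 0.18 m/s; uncaught, at the stop 1 s later at 0.36 m/s.
- release (a joint): Travel of the release (orange pad, side rod and yellow cross bar in one piece, sliding straight down): 0 = up, the bar stands 16 mm over the floor and holds the can; 0.022 m = fully down, bar below the floor (can free from about 0.016). Needs about 4 N to move, has no spring and stays where it is left.
- pad_top (a point): Centre of the top of the orange release pad, 46 mm (chute x) by 64 mm (chute y), beside the chute on the far side: chute x = +0.128, y = 0, 86 mm over the table when up. It moves down 22 mm with the release.
- line (a point): Centre of the blue line across the chute floor, on the floor surface, at chute y = +0.040. Axes as the chute's. The can must be untouched until its centre is past this line (lower y).
- stop_face (a point): Middle of the plane of the uphill faces of the end stop, at floor level (30 mm over the table), at chute y = -0.293; axes as the chute's. The stop is two black blocks, 62 mm over the table, with a 110 mm wide finger cut-out between them, centred on the chute, through which fingers can pass downhill. The can lying against the blocks has its centre 33 mm uphill of this point.
- flap_hinge (a point): Hinge line of the black rubber retarder flap, on posts across the chute at chute y = +0.165, 88 mm over the floor. The flap (150 mm wide, 60 mm long, 8 g) hangs from it in front of the can, and swings downhill and up with a slow damped motion as the can pushes through (damping 0.003 N m s/rad). It needs no handling; it and the posts lie uphill of chute y = +0.10.
- bucket: White popcorn bucket, 130 mm across, 120 mm high; origin at its underside. Leave alone.
- bowl_a: Small white bowl, 110 mm across, 60 mm high; origin at its underside. Leave alone.
- bowl_b: Small white bowl, 110 mm across, 60 mm high; origin at its underside. Leave alone.
- remote: Black remote control, 45 x 160 x 18 mm; origin at its underside. Leave alone.
- shaker: Glass salt shaker with steel cap, 48 mm across, 100 mm high; origin at its underside. Leave alone.
- coasters: Stack of round coasters, 94 mm across, 22 mm high; origin at its underside. Leave alone.
Things that resemble listed ones, but are neither listed nor needed, are in the scene too. Leave any green look-alike of the can alone.

How it is judged (in metres and radians):
On the way, in this order (a step that is already met when the one before it is completed fails the run):
1. the release is pressed fully down (value of joint release above 0.018 m).
2. the can rolls past the blue line by itself (y of can in the frame of line below 0 m and linear speed of can above 0.1 m/s).
3. past the blue line the fingers run along close to the can while it still rolls (distance between the grasp point and can below 0.075 m and height (world z) of the grasp point below 0.115 m and linear speed of can above 0.15 m/s and y of can in the frame of line below -0.01 m), for 0.3 s.
4. the can is caught and stands still 60 to 250 mm past the blue line (y of can in the frame of line between -0.25 and -0.06 m and linear speed of can below 0.02 m/s), for 1 s.
At the end, for the whole second after the job is handed in: The can lies across the chute (within 0.15 rad) on its floor against the end stop (centre 33 mm from the stop face, within 10 mm), at rest and let go, with the release still down (over 18 mm) (y of can in the frame of stop_face between 0.023 and 0.043 m and x of can in the frame of chute between -0.03 and 0.03 m and z of can in the frame of stop_face below 0.045 m and angle between the x axis of can and the x axis of chute, either way round below 0.15 rad and linear speed of can below 0.02 m/s and value of joint release above 0.018 m); the robot touches nothing.
It fails at once if the can is touched before its centre has passed the blue line (y of can in the frame of line above 0.004 m and contact force between any of the arm, the fingers and can above 0.3 N).
It fails at once if the can is knocked or squeezed with more than 15 N (contact force between any of the fingers, the arm and can above 15 N).
It fails at once if the can reaches the end stop faster than 0.15 m/s (y of can in the frame of stop_face below 0.043 m and linear speed of can above 0.15 m/s).
It fails at once if the can is stopped dead or bounced within 50 mm past the blue line (slower than 0.05 m/s), or lifted out of the chute (z of can in the frame of stop_face above 0.1 m or (y of can in the frame of line between -0.05 and 0 m and linear speed of can below 0.05 m/s)).
It fails at once if a bystander is moved by more than 30 mm (distance of any of bucket, bowl_a, bowl_b, remote, shaker, coasters from where it was at the start of the episode above 0.03 m).
It also fails if it takes over 48 s, if anything falls off the work surface, if the arm or the gripper's body presses on something with over 40 N, if the wrist force passes 120 N, or if a joint passes its speed limit or range.

## Working session

There is one attempt and no reset: what is moved stays moved. The work goes in short steps, Python scripts to look and compute and a tool call to move; the robot and the scene stay as the last step left them, time stands still between calls to the robot, and variables do not carry over. Pictures are saved under pics/ and viewed, about 8 in all and at most 12, crops included, and the job is handed in when it is done.

Besides the shell and the picture viewer there is one more tool, called in YAML: its name, and indented under it one key for each argument. move_arm: Moves the arm, as the interface text tells. Its arguments: {"type":"object","properties":{"commands":{"type":"array"},"force":{"type":"number"}},"required":["commands"]}

```bash
mkdir -p pics; python3 - <<'E'
from workcell import bot
import cv2,numpy as np
s=bot.observe();print(s['clock'],s['tcp_pos'],np.round(s['eef_rot'],3),s['width'],bot.hold_point_z)
ims=[]
for n in['scene','top']:
    c=bot.read_camera(n);np.savez(n+'.npz',**c);ims.append(c['img']);print(n,c['K'].round(1).tolist(),c['R'].round(3).tolist(),c['t'].round(3))
    cv2.imwrite(f'pics/{n}.png',cv2.resize(c['img'][:,:,::-1],(800,600),interpolation=cv2.INTER_CUBIC))
E
```

```text
0.0 [ 0.19481175 -0.61952024  0.21367636] [[ 0.954  0.3   -0.001]
 [ 0.3   -0.954  0.002]
 [-0.    -0.002 -1.   ]] 0.09190571720668599 0.0187
scene [[479.6, 0.0, 247.4], [0.0, 479.6, 191.8], [0.0, 0.0, 1.0]] [[0.531, 0.847, -0.001], [0.606, -0.381, -0.698], [-0.592, 0.37, -0.716]] [-0.285 -0.242  2.423]
top [[353.0, 0.0, 260.4], [0.0, 353.0, 191.2], [0.0, 0.0, 1.0]] [[-0.03, -1.0, -0.005], [-0.973, 0.03, -0.228], [0.228, -0.002, -0.974]] [0.01  0.547 1.092]
```

View pics/top.png

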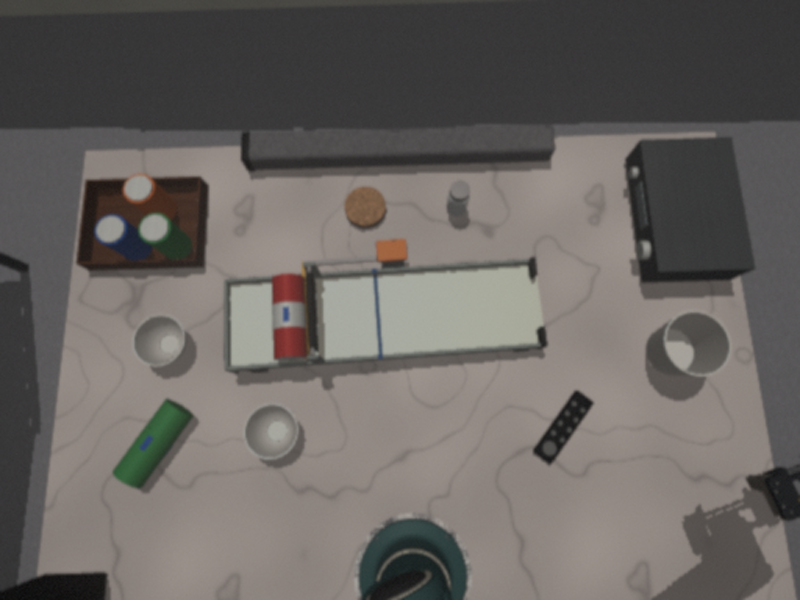

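View pics/scene.png

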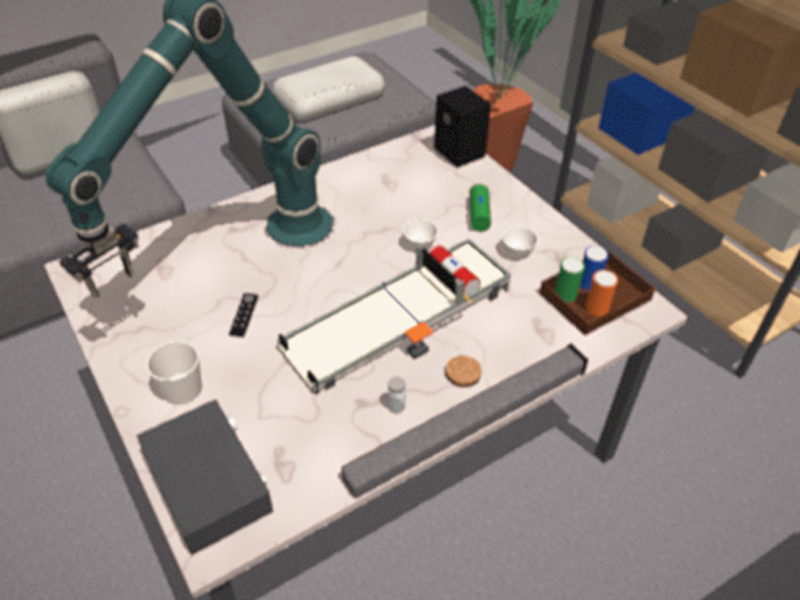

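The top picture shows the red can at (290,315), the flap at (313,308), the blue line from (376,270) to (380,357), the orange pad at (392,250) and the black stops at (533,268) and (542,337). The only red can with a silver band is the one in the chute. The green one at (152,443) and the cans in the tray are look-alikes. Next I'll measure the chute pose.

```bash
cat > h.py <<'E'
import numpy as np,cv2
def world(c):
    v,u=np.mgrid[:384,:512];z=c['z_map'];K=c['K']
    P=np.stack([(u-K[0,2])/K[0,0]*z,(v-K[1,2])/K[1,1]*z,z],-1)
    return (P-c['t'])@c['R']
E
python3 - <<'E'
from h import *
c=np.load('top.npz');W=world(c);I=c['img'].astype(int);r,g,b=I[...,0],I[...,1],I[...,2];z=c['z_map']>0
v,u=np.mgrid[:384,:512]
roi=(u>135)&(u<355)&(v>145)&(v<245)
M={'blue':roi&(b>r+30)&(u>225)&(u<255),'pad':roi&(r>b+70)&(r>g+40)&(u>235)&(u<265)&(v<172),'red':roi&(r>g+60)&(u<200),
'floor':roi&(np.minimum(r,g)>150)&(W[...,2]>.022)&(W[...,2]<.06),'stop':roi&(u>330)&(I.sum(-1)<150)&(W[...,2]>.05),
'uprim':roi&(u<150)&(W[...,2]>.03)}
for k,m in M.items():
    p=W[m&z];print(k,len(p),np.median(p,0).round(4),np.percentile(p,[3,97],0).round(4).tolist())
rect=cv2.minAreaRect(W[M['floor']][:,:2].astype(np.float32)*1000);print(rect,cv2.boxPoints(rect).round(1).tolist())
p=W[M['blue']];print('line fit',cv2.fitLine(p[:,:2].astype(np.float32),cv2.DIST_HUBER,0,.001,.001).ravel())
p=W[M['red']];print('red fit',cv2.fitLine(p[:,:2].astype(np.float32),cv2.DIST_HUBER,0,.001,.001).ravel())
ch=roi&(W[...,2]>.04)&(W[...,2]<.1)
r=cv2.minAreaRect(W[roi&(W[...,2]>.025)&(W[...,2]<.078)][:,:2].astype(np.float32)*1000);print(r)
for n,x0,y0 in[('bowl',0,0)]:pass
for n,(a,bb) in {'shaker':(293,121),'coast':(234,132),'remote':(360,273),'bowlb':(173,276),'bucket':(445,220)}.items(): print(n,W[bb,a].round(3))
E
```

```text
blue 18 [0.5329 0.058  0.0475] [[0.429, 0.0525, 0.0431], [0.6023, 0.0616, 0.0651]]
pad 223 [0.6487 0.0241 0.0855] [[0.6291, -0.0049, 0.0814], [0.6678, 0.0508, 0.0897]]
red 457 [0.4795 0.2346 0.1164] [[0.4321, 0.2136, 0.1102], [0.588, 0.2577, 0.1213]]
floor 7650 [ 0.5195 -0.0186  0.0415] [[0.4406, -0.2683, 0.0295], [0.6011, 0.3451, 0.0582]]
stop 58 [ 0.4728 -0.2792  0.06  ] [[0.443, -0.2863, 0.0513], [0.6214, -0.2717, 0.0634]]
uprim 378 [0.5065 0.364  0.0672] [[0.41, 0.3547, 0.0546], [0.5932, 0.3751, 0.077]]
((519.9859008789062, 34.78338623046875), (167.5818634033203, 655.9119873046875), 2.705871820449829) [[420.79998779296875, 358.3999938964844], [451.79998779296875, -296.79998779296875], [619.2000122070312, -288.8999938964844], [588.2000122070312, 366.29998779296875]]
line fit [0.99865687 0.051812   0.53500736 0.05794447]
red fit [0.99674153 0.0806616  0.52005017 0.23571423]
((547.4369506835938, 41.6865234375), (250.6535186767578, 667.0040893554688), 2.909428119659424)
shaker [ 0.773 -0.122  0.102]
coast [0.774 0.08  0.021]
remote [ 0.276 -0.319  0.019]
bowlb [0.285 0.286 0.008]
bucket [ 0.44  -0.62   0.016]
```

```bash
cat >> h.py <<'E'
from scipy.spatial.transform import Rotation as Ro, Slerp
th=np.radians(2.85);O=np.array([.521,.0175,0]);ex=np.array([np.cos(th),np.sin(th),0]);ey=np.array([-np.sin(th),np.cos(th),0])
RT=np.stack([ey,ex,[0,0,-1.]],1)
def l2w(x,y,z):return O+x*ex+y*ey+np.array([0,0,z])
def w2l(p):d=np.asarray(p)-O;return np.array([d@ex,d@ey,d[2]])
def plan(s,p1,n):
    p0,R0=np.array(s['tcp_pos']),np.array(s['eef_rot']);sl=Slerp([0,1],Ro.from_matrix([R0,RT]))
    for i in range(n):
        Ra,Rb=sl(i/n),sl((i+1)/n)
        print(np.r_[Ra.inv().apply((p1-p0)/n).round(4),(Ra.inv()*Rb).as_rotvec(degrees=True).round(2)].tolist())
def state():
    from workcell import bot
    s=bot.observe();print('t',round(s['clock'],3),'local tcp',w2l(s['tcp_pos']).round(4),'err deg',Ro.from_matrix(RT.T@np.array(s['eef_rot'])).as_rotvec(degrees=True).round(2),'F',np.round(s['wrist_force'],2),'w',round(s['width'],4));return s
E
python3 -c "
from h import *
s=state();plan(s,l2w(0,-.013,.16),16)"
```

```text
t 0.1 local tcp [-0.3574 -0.6201  0.2137] err deg [8.000e-02 6.000e-02 7.539e+01] F [0.11 0.61 0.86] w 0.0921
[0.0312, -0.0311, 0.0034, -0.01, -0.0, -4.71]
[0.0336, -0.0284, 0.0034, -0.01, -0.0, -4.71]
[0.0359, -0.0255, 0.0034, -0.01, -0.0, -4.71]
[0.0378, -0.0225, 0.0034, -0.01, -0.0, -4.71]
[0.0396, -0.0193, 0.0034, -0.01, -0.0, -4.71]
[0.041, -0.016, 0.0034, -0.01, -0.0, -4.71]
[0.0422, -0.0126, 0.0034, -0.01, -0.0, -4.71]
[0.0431, -0.0091, 0.0034, -0.01, -0.0, -4.71]
[0.0437, -0.0055, 0.0034, -0.01, -0.0, -4.71]
[0.044, -0.0019, 0.0034, -0.01, -0.0, -4.71]
[0.044, 0.0017, 0.0034, -0.01, -0.0, -4.71]
[0.0437, 0.0053, 0.0034, -0.01, -0.0, -4.71]
[0.0431, 0.0089, 0.0034, -0.01, -0.0, -4.71]
[0.0422, 0.0124, 0.0034, -0.01, -0.0, -4.71]
[0.0411, 0.0158, 0.0034, -0.01, -0.0, -4.71]
[0.0396, 0.0191, 0.0034, -0.01, -0.0, -4.71]
```

move_arm:
  commands:
    - [0, 0.031, -0.031, 0.0034, 0, 0, -4.7]
    - [0, 0.034, -0.028, 0.0034, 0, 0, -4.7]
    - [0, 0.036, -0.0255, 0.0034, 0, 0, -4.7]
    - [0, 0.038, -0.0225, 0.0034, 0, 0, -4.7]
    - [0, 0.04, -0.019, 0.0034, 0, 0, -4.7]
    - [0, 0.041, -0.016, 0.0034, 0, 0, -4.7]
    - [0, 0.042, -0.0126, 0.0034, 0, 0, -4.7]
    - [0, 0.043, -0.009, 0.0034, 0, 0, -4.7]

```text
clock: 1.1
tcp_pos: [0.3584, -0.299, 0.1831]
eef_rot: [[0.561, 0.828, -0.004], [0.828, -0.561, 0.003], [0.001, -0.005, -1.0]]
wrist_force: [0.5, -0.8, 1.0]
width: 0.0462
```

```bash
python3 -c "
from h import *
s=state();plan(s,l2w(0,-.013,.14),8)"
```

```text
t 1.1 local tcp [-0.1782 -0.3081  0.1831] err deg [ 0.28  0.13 36.96] F [ 0.54 -0.77  1.01] w 0.0462
[0.0429, -0.0043, 0.0054, -0.03, -0.02, -4.62]
[0.0431, -0.0009, 0.0054, -0.03, -0.02, -4.62]
[0.043, 0.0026, 0.0054, -0.03, -0.02, -4.62]
[0.0427, 0.006, 0.0054, -0.03, -0.02, -4.62]
[0.042, 0.0094, 0.0054, -0.03, -0.02, -4.62]
[0.0411, 0.0128, 0.0054, -0.03, -0.02, -4.62]
[0.04, 0.0161, 0.0054, -0.03, -0.02, -4.62]
[0.0386, 0.0192, 0.0054, -0.03, -0.02, -4.62]
```

move_arm:
  commands:
    - [0, 0.043, -0.0043, 0.0054, 0, 0, -4.6]
    - [0, 0.043, -0.001, 0.0054, 0, 0, -4.6]
    - [0, 0.043, 0.0026, 0.0054, 0, 0, -4.6]
    - [0, 0.0427, 0.006, 0.0054, 0, 0, -4.6]
    - [0, 0.042, 0.0094, 0.0054, 0, 0, -4.6]
    - [0, 0.041, 0.0128, 0.0054, 0, 0, -4.6]
    - [0, 0.04, 0.016, 0.0054, 0, 0, -4.6]
    - [0, 0.0386, 0.019, 0.0054, 0, 0, -4.6]

```text
clock: 2.1
tcp_pos: [0.5215, 0.0158, 0.138]
eef_rot: [[-0.067, 0.998, -0.005], [0.998, 0.067, 0.003], [0.003, -0.005, -1.0]]
wrist_force: [0.5, -0.3, 0.0]
width: 0.0458
```

```bash
python3 -c "
from h import *
s=state();plan(s,l2w(0,-.013,.057),8)"
```

```text
t 2.1 local tcp [ 0.0004 -0.0017  0.138 ] err deg [ 0.3   0.17 -0.99] F [ 0.51 -0.33  0.  ] w 0.0458
[-0.0014, -0.0, 0.0101, -0.04, -0.02, 0.12]
[-0.0014, -0.0, 0.0101, -0.04, -0.02, 0.12]
[-0.0014, -0.0, 0.0101, -0.04, -0.02, 0.12]
[-0.0014, -0.0, 0.0101, -0.04, -0.02, 0.12]
[-0.0014, -0.0, 0.0101, -0.04, -0.02, 0.12]
[-0.0014, -0.0, 0.0101, -0.04, -0.02, 0.12]
[-0.0014, -0.0, 0.0101, -0.04, -0.02, 0.12]
[-0.0014, -0.0, 0.0101, -0.04, -0.02, 0.12]
```

move_arm:
  commands:
    - [0, -0.002, 0, 0.012, 0, 0, 0.3]
    - [0, -0.002, 0, 0.012, 0, 0, 0.3]
    - [0, -0.002, 0, 0.012, 0, 0, 0.2]
    - [0, -0.002, 0, 0.012, 0, 0, 0.2]
    - [0, -0.002, 0, 0.012, 0, 0, 0]
    - [0, -0.001, 0, 0.012, 0, 0, 0]
    - [0, 0, 0, 0.008, 0, 0, 0]
    - [0, 0, 0, 0.0, 0, 0, 0]

```text
clock: 3.1
tcp_pos: [0.5203, 0.0037, 0.0515]
eef_rot: [[-0.048, 0.999, -0.009], [0.999, 0.048, 0.003], [0.003, -0.008, -1.0]]
wrist_force: [-0.0, -0.3, -0.3]
width: 0.0459
```

```bash
python3 - <<'E'
from h import *
from workcell import bot
s=state();ims=[]
for n in['scene','top','wrist']:
    c=bot.read_camera(n);np.savez(n+'2.npz',**c);ims.append(c['img'][:,:,::-1])
c=np.load('wrist2.npz');print(c['K'],c['R'].round(3),c['t'].round(3))
h=np.hstack([cv2.resize(ims[0][120:264,150:342],(400,300)),cv2.resize(ims[1],(400,300))])
cv2.imwrite('pics/w.png',np.vstack([h[:, :],np.hstack([cv2.resize(ims[2],(400,300)),np.zeros((300,400,3),np.uint8)])]))
E
```

```text
t 3.1 local tcp [-0.0014 -0.0137  0.0515] err deg [0.48 0.17 0.13] F [-0.   -0.32 -0.25] w 0.0459
[[297.31863964   0.         251.97870926]
 [  0.         297.31863964 189.70317412]
 [  0.           0.           1.        ]] [[ 0.999  0.048 -0.008]
 [ 0.048 -0.971  0.233]
 [ 0.003 -0.233 -0.972]] [-0.519 -0.01   0.23 ]
```

View pics/w.png

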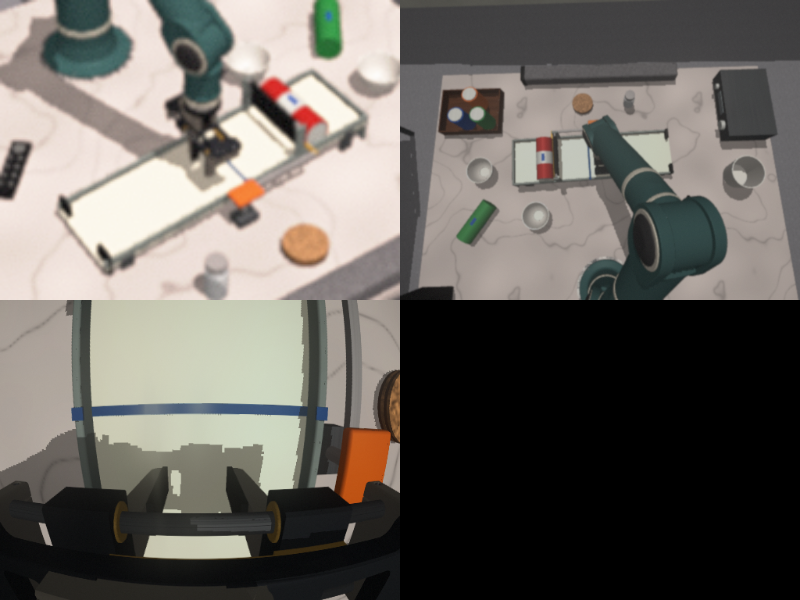

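The fingers stand in the chute just downhill of the line. The wrist view (lower left) sees the line at row ~410, clear floor uphill, and the pad at (365,465). The top view still sees the can at (545,158). I'll check the line in the wrist camera and measure the arm's lag with a dry run.

```bash
cat >> h.py <<'E'
def wworld(c):
    v,u=np.mgrid[:384,:512];K=c['K'];a=(u-K[0,2])/K[0,0];b=(v-K[1,2])/K[1,1];r=np.hypot(a,b)+1e-9
    t=np.tan(np.minimum(r,1.5));z=c['z_map'];P=np.stack([a/r*t*z,b/r*t*z,z],-1)
    return (P-c['t'])@c['R']
def canpos(c,wrist=False):
    W=(wworld if wrist else world)(c);L=np.stack([(W-O)@ex,(W-O)@ey,W[...,2]],-1)
    I=c['img'].astype(int);m=(I[...,0]>I[...,1]+50)&(I[...,0]>I[...,2]+50)&(abs(L[...,0])<.084)&(c['z_map']>0)&(L[...,1]>-.3)&(L[...,1]<.3)&(L[...,2]>.05)&(L[...,2]<.14)
    p=L[m]
    if len(p)<25:return None,len(p)
    g=np.arange(-.3,.26,.0005);zc=.0453+.045*(g-.04)+.033
    e=np.median(abs(np.hypot(p[:,1,None]-g,p[:,2,None]-zc)-.033),0)
    k=e.argmin();return round(g[k],4),len(p),round(e[k]*1e3,1)
E
python3 - <<'E'
from h import *
for n in('top.npz','top2.npz'):print(n,canpos(np.load(n)))
print('scene',canpos(np.load('scene.npz')),canpos(np.load('scene2.npz')))
c=np.load('wrist2.npz');W=wworld(c);I=c['img'].astype(int)
m=(I[...,2]>I[...,0]+40);L=np.stack([(W-O)@ex,(W-O)@ey,W[...,2]],-1)[m]
print('blue',len(L),np.median(L,0).round(4),[np.median(L[abs(L[:,0]-x)<.02],0).round(4).tolist() for x in(-.06,.06)])
m=(I[...,0]>I[...,2]+70)&(I[...,0]>I[...,1]+60);L=np.stack([(W-O)@ex,(W-O)@ey,W[...,2]],-1)[m];print('pad',np.percentile(L,[3,50,97],0).round(4).tolist())
E
```

```text
top.npz (np.float64(0.218), 570, np.float64(1.2))
top2.npz (np.float64(0.2185), 633, np.float64(1.3))
scene (np.float64(0.224), 190, np.float64(2.9)) (np.float64(0.2275), 189, np.float64(3.6))
blue 2757 [0.0215 0.0404 0.0454] [[-0.0642, 0.0405, 0.0453], [0.0591, 0.0405, 0.0453]]
pad [[0.1061, -0.0207, 0.0836], [0.1225, 0.0089, 0.085], [0.1473, 0.0313, 0.0863]]
```

move_arm:
  commands:
    - [0, 0, 0, 0, 0, 0, 0]
    - [0, 0, 0, 0, 0, 0, 0]
    - [0, 0, 0, 0, 0, 0, 0]
    - [0, 0, 0, 0, 0, 0, 0]
    - [0, 0, 0, 0, 0, 0, 0]
    - [0, 0, 0, 0, 0, 0, 0]
    - [0, -0.022, 0, 0.001, 0, 0, 0]
    - [0, -0.022, 0, 0.001, 0, 0, 0]

```text
clock: 4.25
tcp_pos: [0.5242, -0.0387, 0.0516]
eef_rot: [[-0.052, 0.999, -0.004], [0.999, 0.052, 0.003], [0.004, -0.004, -1.0]]
wrist_force: [0.5, -0.2, -0.4]
width: 0.0455
```

```bash
python3 -c "
from h import *
s=state();print(np.round(s['dq'],2),np.round(s['joint_pos'],2))"
```

```text
t 4.25 local tcp [ 0.0004 -0.0563  0.0516] err deg [ 0.22  0.2  -0.14] F [ 0.47 -0.23 -0.35] w 0.0455
[17.69  2.13  0.56 -2.49  0.39  0.15 19.44] [ 22.45  31.79 -27.14 114.07  21.94  39.38 -15.46]
```

move_arm:
  commands:
    - [0, -0.024, 0, 0.001, 0, 0, 0]
    - [0, -0.024, 0, 0.001, 0, 0, 0]
    - [0, -0.022, 0, 0.001, 0, 0, 0]
    - [0, -0.018, 0, 0.001, 0, 0, 0]
    - [0, -0.013, 0, 0.001, 0, 0, 0]
    - [0, -0.008, 0, 0, 0, 0, 0]
    - [0, -0.004, 0, 0, 0, 0, 0]
    - [0, 0, 0, 0, 0, 0, 0]

```text
clock: 5.25
tcp_pos: [0.5302, -0.1559, 0.0457]
eef_rot: [[-0.052, 0.999, -0.004], [0.999, 0.052, 0.004], [0.004, -0.004, -1.0]]
wrist_force: [0.5, -0.2, 0.4]
width: 0.046
```

```bash
python3 -c "
from h import *
s=state();plan(s,l2w(.128,0,.13),8)"
```

```text
t 5.25 local tcp [ 0.0006 -0.1737  0.0457] err deg [ 0.23  0.24 -0.11] F [ 0.53 -0.16  0.37] w 0.046
[0.0217, 0.0159, -0.0105, -0.03, -0.03, 0.01]
[0.0217, 0.0159, -0.0105, -0.03, -0.03, 0.01]
[0.0217, 0.0159, -0.0105, -0.03, -0.03, 0.01]
[0.0217, 0.0159, -0.0105, -0.03, -0.03, 0.01]
[0.0217, 0.0159, -0.0105, -0.03, -0.03, 0.01]
[0.0217, 0.0159, -0.0105, -0.03, -0.03, 0.01]
[0.0217, 0.0159, -0.0105, -0.03, -0.03, 0.01]
[0.0217, 0.0159, -0.0105, -0.03, -0.03, 0.01]
```

move_arm:
  commands:
    - [1, 0.01, 0, -0.04, 0, 0, 0]
    - [1, 0.025, 0, -0.035, 0, 0, 0]
    - [1, 0.028, 0.022, 0, 0, 0, 0]
    - [1, 0.028, 0.026, 0, 0, 0, 0]
    - [1, 0.028, 0.026, 0, 0, 0, 0]
    - [1, 0.028, 0.026, 0, 0, 0, 0]
    - [1, 0.02, 0.022, 0.01, 0, 0, 0]
    - [1, 0, 0, 0.015, 0, 0, 0]

```text
clock: 6.25
tcp_pos: [0.6465, 0.029, 0.0997]
eef_rot: [[-0.058, 0.998, -0.001], [0.998, 0.058, 0.007], [0.007, -0.001, -1.0]]
wrist_force: [-0.2, -0.3, -0.3]
width: 0.0003
```

```bash
python3 -c "
from h import *
s=state();plan(s,l2w(.128,0,.063),1)"
```

```text
t 6.25 local tcp [0.1259 0.0052 0.0997] err deg [ 0.05  0.38 -0.5 ] F [-0.21 -0.32 -0.25] w 0.0003
[-0.0055, 0.0021, 0.0367, -0.05, -0.38, 0.5]
```

move_arm:
  commands:
    - [1, -0.005, 0.002, 0.02, 0, 0, 0.5]
    - [1, 0, 0, 0.019, 0, 0, 0]
    - [1, 0, 0, 0.004, 0, 0, 0]
    - [0, 0, 0, -0.036, 0, 0, 0]
    - [0, -0.004, -0.048, 0, 0, 0, 0]
    - [0, -0.006, -0.05, 0, 0, 0, 0]
    - [0, -0.006, -0.028, 0.018, 0, 0, 0]
    - [0, 0, 0, 0.025, 0, 0, 0]

```text
clock: 7.25
tcp_pos: [0.5171, -0.0073, 0.0558]
eef_rot: [[-0.038, 0.999, -0.0], [0.999, 0.038, -0.002], [-0.002, -0.0, -1.0]]
wrist_force: [1.1, -1.0, -0.4]
width: 0.0457
```

```bash
python3 - <<'E'
from h import *
from workcell import bot
s=state()
c=bot.read_camera('top');print(canpos(c))
W=world(c);I=c['img'].astype(int);m=(I[...,0]>I[...,2]+70)&(I[...,0]>I[...,1]+40);L=np.stack([(W-O)@ex,(W-O)@ey,W[...,2]],-1)
q=L[m&(abs(L[...,0]-.128)<.03)&(abs(L[...,1])<.04)];print('pad z',len(q),np.median(q,0).round(4) if len(q) else '')
c=bot.read_camera('wrist');print('wrist',canpos(c,True));np.savez('w3.npz',**c)
W=wworld(c);I=c['img'].astype(int);m=(I[...,0]>I[...,2]+70)&(I[...,0]>I[...,1]+60);L=np.stack([(W-O)@ex,(W-O)@ey,W[...,2]],-1)
q=L[m&(abs(L[...,0]-.128)<.03)&(abs(L[...,1])<.04)];print('pad z',len(q),np.median(q,0).round(4) if len(q) else '')
E
```

```text
t 7.25 local tcp [-0.0051 -0.0246  0.0558] err deg [ 0.01 -0.12  0.7 ] F [ 1.14 -1.03 -0.43] w 0.0457
(np.float64(0.163), 142, np.float64(0.8))
pad z 40 [0.1438 0.0137 0.0641]
wrist (None, 0)
pad z 4477 [0.1251 0.0024 0.063 ]
```

```bash
cat > poll.py <<'E'
from h import *
from workcell import bot
import sys
thr=float(sys.argv[1]);mode='top'
for i in range(60):
    t=bot.observe()['clock'];c=bot.read_camera(mode);r=canpos(c,mode=='wrist');print(round(t,3),mode,r,flush=True)
    if r[0] is None:
        mode='wrist' if mode=='top' else 'top';continue
    if mode=='top' and r[0]<.10:mode='wrist'
    if r[0]<thr:break
state()
E
python3 poll.py .062
```

```text
7.35 top (np.float64(0.157), 85, np.float64(0.7))
7.4 top (np.float64(0.1545), 48, np.float64(1.2))
7.45 top (np.float64(0.1545), 31, np.float64(0.8))
7.5 top (np.float64(0.1535), 36, np.float64(1.2))
7.55 top (np.float64(0.1475), 40, np.float64(1.3))
7.6 top (np.float64(0.144), 42, np.float64(1.6))
7.65 top (np.float64(0.1435), 42, np.float64(1.0))
7.7 top (np.float64(0.1405), 48, np.float64(1.4))
7.75 top (np.float64(0.1365), 93, np.float64(0.9))
7.8 top (np.float64(0.132), 120, np.float64(1.0))
7.85 top (np.float64(0.1295), 157, np.float64(1.0))
7.9 top (np.float64(0.1265), 196, np.float64(1.2))
7.95 top (np.float64(0.1225), 223, np.float64(1.0))
8.0 top (np.float64(0.119), 267, np.float64(1.1))
8.05 top (np.float64(0.115), 305, np.float64(1.1))
8.1 top (np.float64(0.1105), 349, np.float64(1.2))
8.15 top (np.float64(0.105), 411, np.float64(1.2))
8.2 top (np.float64(0.1005), 468, np.float64(1.3))
8.25 top (np.float64(0.094), 538, np.float64(1.2))
8.3 wrist (np.float64(0.0885), 24191, np.float64(0.6))
8.35 wrist (np.float64(0.0815), 27406, np.float64(0.6))
8.4 wrist (np.float64(0.074), 29495, np.float64(0.7))
8.45 wrist (np.float64(0.066), 29892, np.float64(0.7))
8.5 wrist (np.float64(0.0575), 30007, np.float64(0.7))
t 8.55 local tcp [-0.0022 -0.0217  0.0566] err deg [-0.07  0.01  0.52] F [ 0.46  0.08 -0.8 ] w 0.046
```

move_arm:
  commands:
    - [0, -0.009, 0, 0.001, 0, 0, -0.2]
    - [0, -0.021, 0, 0.001, 0, 0, -0.2]
    - [0, -0.027, 0, 0.001, 0, 0, 0]
    - [0, -0.027, 0, 0.001, 0, 0, 0]
    - [0, -0.023, 0, 0.001, 0, 0, 0]
    - [0, -0.018, 0, 0.001, 0, 0, 0]
    - [0, -0.012, 0, 0, 0, 0, 0]
    - [0, -0.007, 0, 0, 0, 0, 0]

```text
clock: 9.55
tcp_pos: [0.5265, -0.156, 0.0498]
eef_rot: [[-0.048, 0.999, 0.001], [0.999, 0.048, -0.001], [-0.001, 0.001, -1.0]]
wrist_force: [0.6, -0.9, 0.6]
width: 0.046
```

```bash
python3 - <<'E'
from h import *
from workcell import bot
s=state()
for i in range(2):
    c=bot.read_camera('wrist');print(canpos(c,True))
E
```

```text
t 9.55 local tcp [-0.0031 -0.1735  0.0498] err deg [-0.03 -0.03  0.07] F [ 0.56 -0.85  0.6 ] w 0.046
(np.float64(-0.1305), 28602, np.float64(0.7))
(np.float64(-0.132), 28606, np.float64(0.7))
```

move_arm:
  commands:
    - [0, -0.002, 0, 0, 0, 0, 0]
    - [0, -0.001, 0, 0, 0, 0, 0]
    - [0, 0, 0, 0, 0, 0, 0]
    - [0, 0, 0, 0, 0, 0, 0]
    - [0, 0, 0, 0, 0, 0, 0]
    - [0, 0, 0, 0, 0, 0, 0]
    - [0, 0, 0, 0, 0, 0, 0]
    - [0, 0, 0, 0, 0, 0, 0]

```text
clock: 10.65
tcp_pos: [0.5269, -0.1572, 0.0503]
eef_rot: [[-0.051, 0.999, 0.001], [0.999, 0.051, -0.001], [-0.001, 0.001, -1.0]]
wrist_force: [-0.0, -1.8, 0.0]
width: 0.0458
```

```bash
python3 - <<'E'
from h import *
from workcell import bot
s=state()
c=bot.read_camera('wrist');print(canpos(c,True))
E
```

```text
t 10.65 local tcp [-0.0028 -0.1748  0.0503] err deg [-0.04 -0.05 -0.1 ] F [-0.04 -1.8   0.01] w 0.0458
(np.float64(-0.1325), 28413, np.float64(0.7))
```

move_arm:
  commands:
    - [0, 0, 0, 0, 0, 0, 0]
    - [0, 0, 0, 0, 0, 0, 0]
    - [0, 0, 0, 0, 0, 0, 0]
    - [0, 0, 0, 0, 0, 0, 0]
    - [0, 0, 0, 0, 0, 0, 0]
    - [0, 0, 0, 0, 0, 0, 0]
    - [0, 0, 0, 0, 0, 0, 0]
    - [0, 0, 0, 0, 0, 0, 0]

```text
clock: 11.7
tcp_pos: [0.5269, -0.1573, 0.0503]
eef_rot: [[-0.051, 0.999, 0.001], [0.999, 0.051, -0.001], [-0.001, 0.001, -1.0]]
wrist_force: [-0.7, -1.2, 0.9]
width: 0.0457
```

move_arm:
  commands:
    - [0, 0, 0, 0, 0, 0, 0]
    - [0, 0, 0, 0, 0, 0, 0]
    - [0, 0, 0, 0, 0, 0, 0]
    - [0, 0, 0, 0, 0, 0, 0]
    - [0, 0, 0, 0, 0, 0, 0]
    - [0, 0, 0, 0, 0, 0, 0]
    - [0, 0, 0, 0, 0, 0, 0]
    - [0, 0, 0, 0, 0, 0, 0]

```text
clock: 12.7
tcp_pos: [0.5269, -0.1573, 0.0503]
eef_rot: [[-0.051, 0.999, 0.001], [0.999, 0.051, -0.001], [-0.001, 0.001, -1.0]]
wrist_force: [-0.7, -1.4, 0.4]
width: 0.0458
```

```bash
python3 - <<'E'
from h import *
from workcell import bot
s=state()
c=bot.read_camera('wrist');print(canpos(c,True));cv2.imwrite('pics/hold.png',c['img'][:,:,::-1])
W=wworld(c);L=np.stack([(W-O)@ex,(W-O)@ey,W[...,2]],-1);I=c['img'].astype(int)
m=(I[...,0]>I[...,1]+50)&(I[...,0]>I[...,2]+50)&(abs(L[...,1]+.13)<.05)&(abs(L[...,0])<.1);print('can x ends',np.percentile(L[m][:,0],[1,99]).round(4))
E
```

```text
t 12.7 local tcp [-0.0027 -0.1748  0.0503] err deg [-0.04 -0.05 -0.1 ] F [-0.73 -1.38  0.38] w 0.0458
(np.float64(-0.1325), 28380, np.float64(0.7))
can x ends [-0.082   0.0829]
```

View pics/hold.png

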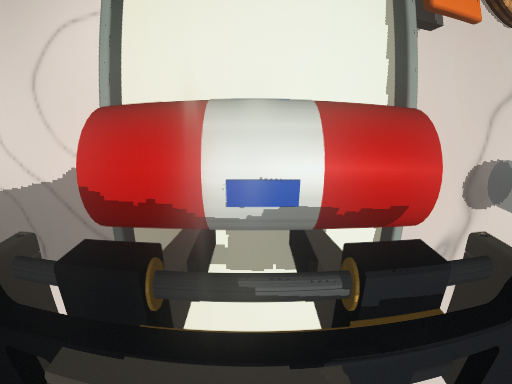

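The can is at rest, square across the chute with both fingers behind it, 172 mm past the line, and has been held for over 2 s. Next I ease it down.

move_arm:
  commands:
    - [0, -0.003, 0, 0, 0, 0, 0]
    - [0, -0.005, 0, 0, 0, 0, 0]
    - [0, -0.006, 0.001, 0.0005, 0, 0, 0]
    - [0, -0.006, 0.001, 0.0005, 0, 0, 0]
    - [0, -0.006, 0, 0.0005, 0, 0, 0]
    - [0, -0.006, 0, 0.0005, 0, 0, 0]
    - [0, -0.006, 0, 0.0005, 0, 0, 0]
    - [0, -0.006, 0, 0.0005, 0, 0, 0]

```text
clock: 13.75
tcp_pos: [0.5316, -0.2034, 0.0468]
eef_rot: [[-0.052, 0.999, 0.001], [0.999, 0.052, 0.0], [0.0, 0.001, -1.0]]
wrist_force: [0.3, 0.0, -0.1]
width: 0.0458
```

move_arm:
  commands:
    - [0, -0.006, 0, 0, 0, 0, 0]
    - [0, -0.006, 0, 0, 0, 0, 0]
    - [0, -0.006, 0, 0, 0, 0, 0]
    - [0, -0.006, 0, 0, 0, 0, 0]
    - [0, -0.006, 0, 0.0005, 0, 0, 0]
    - [0, -0.006, 0, 0.0005, 0, 0, 0]
    - [0, -0.006, 0, 0.0005, 0, 0, 0]
    - [0, -0.005, 0, 0.0005, 0, 0, 0]

```text
clock: 14.75
tcp_pos: [0.5342, -0.2538, 0.0446]
eef_rot: [[-0.052, 0.999, 0.001], [0.999, 0.052, 0.0], [0.0, 0.001, -1.0]]
wrist_force: [0.0, -1.1, -0.3]
width: 0.0456
```

```bash
python3 - <<'E'
from h import *
from workcell import bot
s=state()
c=bot.read_camera('wrist');print(canpos(c,True))
E
```

```text
t 14.75 local tcp [-0.0004 -0.2716  0.0446] err deg [-0.05  0.01 -0.11] F [ 0.04 -1.09 -0.32] w 0.0456
(np.float64(-0.2295), 28686, np.float64(0.7))
```

Another 31 mm to the stop; slow.

move_arm:
  commands:
    - [0, -0.004, 0, 0, 0, 0, 0]
    - [0, -0.004, 0, 0, 0, 0, 0]
    - [0, -0.004, 0, 0, 0, 0, 0]
    - [0, -0.004, 0, 0, 0, 0, 0]
    - [0, -0.003, 0, 0, 0, 0, 0]
    - [0, -0.003, 0, 0, 0, 0, 0]
    - [0, -0.003, 0, 0, 0, 0, 0]
    - [0, -0.003, 0, 0, 0, 0, 0]

```text
clock: 15.8
tcp_pos: [0.5357, -0.284, 0.0446]
eef_rot: [[-0.052, 0.999, 0.001], [0.999, 0.052, 0.0], [0.0, 0.001, -1.0]]
wrist_force: [-0.9, 0.4, -0.3]
width: 0.0458
```

move_arm:
  commands:
    - [0, -0.003, 0, 0, 0, 0, 0]
    - [0, -0.003, 0, 0, 0, 0, 0]
    - [0, -0.003, 0, 0, 0, 0, 0]
    - [0, -0.003, 0, 0, 0, 0, 0]
    - [0, -0.004, 0, 0, 0, 0, 0]
    - [0, -0.004, 0, 0, 0, 0, 0]
    - [0, -0.003, 0, 0, 0, 0, 0]
    - [0, 0, 0, 0, 0, 0, 0]

```text
clock: 16.8
tcp_pos: [0.5369, -0.3089, 0.0445]
eef_rot: [[-0.051, 0.999, 0.001], [0.999, 0.051, 0.0], [0.0, 0.001, -1.0]]
wrist_force: [-1.0, 0.6, -0.4]
width: 0.0459
```

```bash
python3 - <<'E'
from h import *
from workcell import bot
s=state()
for i in range(2):
    c=bot.read_camera('wrist');print(canpos(c,True))
E
```

```text
t 16.8 local tcp [-3.000e-04 -3.268e-01  4.450e-02] err deg [-0.05  0.   -0.08] F [-0.96  0.63 -0.41] w 0.0459
(np.float64(-0.26), 29456, np.float64(0.7))
(np.float64(-0.26), 29407, np.float64(0.7))
```

The can rests against the stops at y = -0.260, and the fingers are 24 mm clear of it. Now I withdraw downhill a little and up.

move_arm:
  commands:
    - [0, -0.01, 0, -0.005, 0, 0, 0]
    - [0, -0.01, 0, -0.02, 0, 0, 0]
    - [0, -0.005, 0, -0.03, 0, 0, 0]
    - [0, 0, 0, -0.03, 0, 0, 0]
    - [0, 0, 0, -0.03, 0, 0, 0]
    - [0, 0, 0, -0.02, 0, 0, 0]
    - [0, 0, 0, 0, 0, 0, 0]
    - [0, 0, 0, 0, 0, 0, 0]

```text
clock: 17.9
tcp_pos: [0.5375, -0.3386, 0.185]
eef_rot: [[-0.05, 0.999, 0.001], [0.999, 0.05, -0.001], [-0.001, 0.001, -1.0]]
wrist_force: [-0.2, -0.4, 0.3]
width: 0.0459
```

```bash
python3 - <<'E'
from h import *
from workcell import bot
s=state()
c=bot.read_camera('wrist');print(canpos(c,True))
d=bot.read_camera('scene');print('scene',canpos(d))
cv2.imwrite('pics/end.png',np.hstack([cv2.resize(c['img'],(400,300)),cv2.resize(d['img'][110:300,50:303],(400,300))])[:,:,::-1])
E
```

```text
t 17.9 local tcp [-0.0012 -0.3565  0.185 ] err deg [-0.05 -0.06 -0.  ] F [-0.23 -0.36  0.3 ] w 0.0459
(np.float64(-0.26), 8172, np.float64(0.7))
scene (np.float64(-0.2565), 334, np.float64(2.4))
```

View pics/end.png

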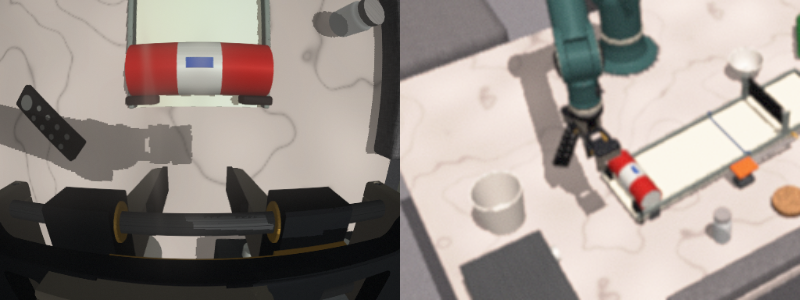

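The can lies square against both stops at (200,68) in the wrist view. The arm is clear and the bystanders look undisturbed.

```bash
python3 -c "
from workcell import bot
print(bot.job_done())"
```

```text
the job is handed in; nothing more can be done
None
```

The job is handed in at about 18 s on the clock (limit 48 s). The hand-in gave no verdict, so what follows is my own measurement.

- **Press:** I pressed the pad down to about 64 mm over the table, its fully-down height. I didn't measure it again later; the end picture shows nothing touching it.
- **Catch:** The can was about 8 mm short of the blue line and untouched when the fingers began to run ahead of it. They took it up and slowed it to rest 172 mm past the line. There it stayed for about 2 s or more, with readings of -132.5 mm in the chute frame at both ends.
- **Ending:** I eased it down at about 25–50 mm/s until it lay against both end stops. The wrist camera put its centre at -0.260 m, exactly where it should lie. It was square across the chute when I held it and looked so in the end picture. The arm then drew clear and touches nothing.

**Not confirmed:** The contact force while the fingers were catching the can could not be seen, because no force is reported inside a move. At the end of each of those calls the wrist read under 2 N. The scene camera put the can about 3.5 mm further uphill than the wrist camera (-0.2565 m), which fits its coarser resolution. I checked the bystanders only by eye in the last picture, where the remote, bucket, shaker, coasters and one bowl looked unmoved; the other bowl was out of view, but the arm never went near it.

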